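Turn votive candles out of the ejector mould onto slate coasters

ROBOT

A 6-joint arm with a two-finger parallel gripper is mounted at the origin on a cart in front of the work surface, level with it; the furniture and walls round the work are solid. World frame = base frame: x ahead of the robot, y to its left, z up, the work surface at z = 0. Lengths are in m, angles in rad, forces in N, time in s.
With the tool pointing down it reaches from about 0.375 to 0.9 m from the base axis. Payload 3.1 kg.
Tool frame: the origin (TCP) lies midway between the tips of the shut fingers; the grasp point (between the pads) lies 19 mm behind it; z points along the fingers, y is the line along which they close (so a half turn about z gives the same grasp; the last joint's range is limited). The gripper opens to 87 mm and grips with 3 to 60 N. Pads are 19 mm wide; open, the fingers measure 117 mm over their backs; the gripper's body (75 mm by 190 mm) begins 51 mm behind the grasp point.
Start: joints at [-1.28, 0.527, 1.433, -0, 1.181, -0.178], TCP at [0.283, -0.557, 0.223] pointing down, gripper open.
Joint ranges: [-3.08, 3.08], [-0.75, 2.2], [0.22, 2.44], [-1.43, 4.57], [0, 2.65], [-2.85, 2.85]. Speed limits (rad/s): [2.79, 2.79, 3.14, 3.14, 3.14, 3.14].

INTERFACE

Orientations are given as a unit quaternion [x, y, z, w].
In Python, from rig import bot, read_camera, camera_params gives the robot as it stands.
- The arm moves only by the tool move_arm, never from a script. Its argument "increments" is a list that holds one entry, the list of rows, each a list of 5 numbers: the shift along the world's x, y, z in m, then the turn about the world's z in degrees, then the closure, from 0 (fully open) to 1 (shut). A call has exactly 10 rows; each row shifts and turns the commanded pose from where the row before left it; what a row does not reach is not made up. A row lasts 1/12 s, in which the tool goes at most 41.7 mm and 7.16 degrees, less where a joint would pass 70% of its speed; a pose out of reach is approached as far as the arm can. A call with a gripper value outside its range is refused whole. The fingers move at their own pace and stop on an object; "squeeze" is the grip in N (left out, the last holds). Time passes only in rows, so rows that do not move let the fingers close, or fill a call up. It gives the time, the measured TCP pose, the force, the opening and the grip force at its end, in the units of the state.
- bot.observe(): the state, without advancing time (a new reading comes with each control period).
- read_camera(name): name is "side" or "top" or "wrist"; returns (picture, depth): 384x512x3 uint8, blue, green, red; 384x512 float32, m along the optical axis (not along the pixel's ray), 0 where there is no reading.
- camera_params(name): a dict with "fx", "fy", "cx", "cy" (pixels), "dist_coeffs" ([k1, k2, p1, p2, k3] as OpenCV has them; the pictures are not rectified), "camera_from_world" (4x4, takes a point from world to camera coordinates). Camera axes: x right, y down, z forward; pixel columns grow to the right and rows downward; lengths in m; the calibration is good to about 2 mm. A picture is of the moment at which its call begins: read the wrist's pose just before it. camera_params takes no time and is no camera call; for the wrist camera it gives the pose at the moment of the call.
- bot.finish_job(): hands the job in; it is judged then, once.
The state is a dict: "t": time; "qpos": joint angles; "joint_velocities": joint speeds; "tau": joint torques, N m; "tcp_pos": TCP position; "orientation": TCP orientation; "wrist_force": force on the tool from outside, world axes, zero at the start; "torque": the same for the moment, N m; "width": finger opening in m; "finger_force": force on a finger pad.
Only numpy, scipy, OpenCV 4.12 (cv2) and the standard library are available. Lean on these libraries where they do the work, as an engineer would, in place of code of your own. Each camera call takes 0.05 s, during which the arm holds its last target. There are 200 camera calls.

TASK

Pull the handle out of its green holder and slide it down onto the mould press's stub, all the way home until the brass button pops out through the hole in the tube. Pull the lever fully over with it so that the ejector rods lift the candles out of the mould, then stand every candle upright well within a slate coaster of its own, the coasters lying flat on the worktop. Last, swing the lever back upright and leave the handle on it, locked by the button; leave the other things alone.

Things in the scene. Friction and masses are not known exactly. Their poses are not given: they have to be found in the camera images.
- handle_centre (a point): Centre (half-way up) of the press's detachable handle: a straight bar 28 x 28 mm square, 175 mm long, 0.14 kg; z runs along it to its top end. The upper 111 mm is a solid walnut grip, the lower 64 mm a steel square tube. At the start it stands upright in the green holder, tube end down, its bottom 12 mm and its top 187 mm above the worktop.
- handle_mouth (a point): Centre of the open bottom end of the handle's tube, 87.5 mm below handle_centre along the handle; same axes. Bore 20 x 20 mm, 64 mm deep, walls 4 mm.
- handle_hole (a point): Centre of the round hole (15.5 mm across) through the tube wall on the handle's own -x side only, 35 mm above the bottom end, 14 mm from the handle's axis; same axes as handle_centre. At the start it is turned roughly to the robot and hidden in the holder.
- holder_rim (a point): Centre of the open top of the fixed green square holder that the handle stands in: 43 x 43 mm outside, bore 32 x 32 mm, rim 80 mm and bore floor 12 mm above the worktop; dark wooden foot 84 x 84 x 12 mm.
- stub_seat (a point): Centre of the flat shoulder (34 x 34 mm) at the foot of the press lever's steel stub. z runs along the stub to its tip; -x is the button's side. Stub 17 x 17 mm, 56 mm high, its last 10 mm a cone to a 6 mm tip. Shoulder 78 mm above the worktop with the lever upright. The tube slides down over the stub, hole on the button's side, until its end sits on the shoulder and the button pops into the hole.
- snap_button (a joint): Brass spring button, a dome 14 mm across that stands 5 mm out of the stub's -x face, 35 mm above the shoulder: 0 m = fully out, 0.0055 m = pressed in. The tube's bottom edge presses it in as the tube slides down (some 5 to 12 N downwards, spring 2 to 4 N).
- lever (a joint): Angle of the press lever: 0 rad = upright (at the start), 0.75 = fully over. Horizontal pivot 28 mm below stub_seat along the lever's y axis; the stub's tip swings to the press's -x side (roughly to the robot) as the value grows. Friction pivot (1 N m), stays where it is left. It drives the ejector rods: fully over they lift what is in the wells by 25 mm, upright they are down again.
- slate_0_top (a point): Centre of the top face of a loose round slate coaster, dark grey, 99 mm across, 8 mm thick, 0.13 kg, lying on the worktop.
- slate_1_top (a point): As slate_0_top: another coaster of the same kind.
- slate_2_top (a point): As slate_0_top: another coaster of the same kind.
- well_0 (a point): Centre of the mouth of the right-hand round well (43 mm across, 32 mm deep, wells 68 mm apart) in the fixed aluminium mould block (84 x 212 mm, top 62 mm above the worktop); a brass ejector rod 22 mm across comes up through its floor. Axes are the press's: x away from the robot at yaw 0, y along the row towards the lever, which stands 149 mm from the middle well.
- well_1 (a point): Centre of the mouth of the middle round well (43 mm across, 32 mm deep, wells 68 mm apart) in the fixed aluminium mould block (84 x 212 mm, top 62 mm above the worktop); a brass ejector rod 22 mm across comes up through its floor. Axes are the press's: x away from the robot at yaw 0, y along the row towards the lever, which stands 149 mm from the middle well.
- well_2 (a point): Centre of the mouth of the left-hand round well (43 mm across, 32 mm deep, wells 68 mm apart) in the fixed aluminium mould block (84 x 212 mm, top 62 mm above the worktop); a brass ejector rod 22 mm across comes up through its floor. Axes are the press's: x away from the robot at yaw 0, y along the row towards the lever, which stands 149 mm from the middle well.
- candle_a_centre (a point): Centre (half-way up) of the cream votive candle, a hard wax cylinder 40 mm across, 32 mm high, z axis up, 0.05 kg, with a short soft wick on top. At the start it sits in the right-hand well, its top flush with the mould block; it may be absent (None).
- candle_b_centre (a point): Centre (half-way up) of the dark red votive candle, a hard wax cylinder 40 mm across, 32 mm high, z axis up, 0.05 kg, with a short soft wick on top. At the start it sits in the middle well, its top flush with the mould block; it may be absent (None).
- candle_c_centre (a point): Centre (half-way up) of the dark green votive candle, a hard wax cylinder 40 mm across, 32 mm high, z axis up, 0.05 kg, with a short soft wick on top. At the start it sits in the left-hand well, its top flush with the mould block; it may be absent (None).
- measure_centre (a point): Centre, half-way up, of a bystander: loose brass double measuring cup, 47 mm across, 101 mm high. Leave it alone.

How it is judged:
By the outcome, as a careful person would: the job done as asked, in the order asked, and still so for the second after the job is handed in, with the robot touching nothing.
Of candle_a, candle_b, candle_c only 2 to 3 are there at a start; the rules pass over those that are not, and their reading is None.
At some moment in a run one of slate_0, slate_1, slate_2 may be knocked a few centimetres aside while the robot is not near it.
It also fails if it takes over 208 s, if anything falls off the work surface, if the arm or the gripper's body presses on something with over 40 N, if the wrist force passes 120 N, or if a joint passes its speed limit or range.

## Working session

There is one attempt and no reset: what is moved stays moved. The work goes in short steps, Python scripts to look and compute and a tool call to move; the robot and the scene stay as the last step left them, time stands still between calls to the robot, and variables do not carry over. Pictures are saved under pics/ and viewed, at most 14 in all, crops included, and the job is handed in when it is done.

Besides the shell and the picture viewer there is one more tool, called after "Emit:" as name(argument=value, ...), one argument or row to a line, values as JSON. move_arm: Moves the arm, as the interface text tells. Its arguments: {"type":"object","properties":{"increments":{"type":"array","items":{"type":"array","items":{"type":"array","items":{"type":"number"}}}},"squeeze":{"type":"number"}},"required":["increments"]}

```bash
ls; mkdir -p pics; cat > h.py <<'E'
import numpy as np, cv2
from rig import bot, read_camera, camera_params
def shot(name,out=None):
    P=camera_params(name); im,d=read_camera(name)
    np.savez('/tmp/%s.npz'%name,im=im,d=d,T=P['camera_from_world'],K=[P['fx'],P['fy'],P['cx'],P['cy']],dc=P['dist_coeffs'])
    if out: cv2.imwrite('pics/'+out,im)
    return im,d
def load(name):
    z=np.load('/tmp/%s.npz'%name); fx,fy,cx,cy=z['K']
    return z['im'],z['d'],np.array(z['T']),np.array([[fx,0,cx],[0,fy,cy],[0,0,1]]),z['dc']
def ray(name,u,v):
    im,d,T,K,dc=load(name)
    n=cv2.undistortPoints(np.array([[[u,v]]],float),K,dc)[0,0]
    R=T[:3,:3];c=-R.T@T[:3,3]
    return c,R.T@np.array([n[0],n[1],1])
def atz(name,u,v,z):
    c,r=ray(name,u,v); return c+r*(z-c[2])/r[2]
def cloud(name):
    im,d,T,K,dc=load(name)
    v,u=np.mgrid[:d.shape[0],:d.shape[1]]
    n=cv2.undistortPoints(np.stack([u.ravel(),v.ravel()],1).astype(float)[:,None],K,dc)[:,0]
    dd=d.ravel()
    P=np.c_[n[:,0]*dd,n[:,1]*dd,dd]
    W=(P-T[:3,3])@T[:3,:3]
    W[dd==0]=np.nan
    return W.reshape(*d.shape,3)
E
python3 - <<'E'
from h import *
s=bot.observe(); print({k:np.round(v,3).tolist() for k,v in s.items()})
a=shot('top','top0.png');b=shot('side','side0.png')
for n in('top','side'):
    P=camera_params(n);T=np.array(P['camera_from_world']);print(n,-T[:3,:3].T@T[:3,3],P['fx'],P['dist_coeffs'])
    print(np.round(T[:3,:3],2).tolist())
E
```

```text
pics
{'t': 0.0, 'qpos': [-1.279, 0.528, 1.434, -0.0, 1.181, -0.179], 'joint_velocities': [0.002, 0.001, 0.002, 0.0, -0.002, -0.003], 'tau': [-0.0, -44.004, -17.66, 0.063, 0.058, -0.0], 'tcp_pos': [0.283, -0.557, 0.222], 'orientation': [0.973, 0.233, -0.0, -0.001], 'wrist_force': [0.535, -0.832, -0.03], 'torque': [0.0, 0.002, 0.016], 'finger_force': 0.0, 'width': 0.087}
top [0.25684588 0.03992413 1.53537117] 451.79011768216725 [-0.06673891  0.          0.          0.          0.        ]
[[-0.0, -1.0, 0.02], [-0.98, -0.0, -0.17], [0.17, -0.02, -0.98]]
side [0.136588   0.99705046 1.00308949] 448.6271175252878 [-0.083465  0.        0.        0.        0.      ]
[[-0.94, -0.34, -0.02], [-0.21, 0.62, -0.75], [0.27, -0.7, -0.66]]
```

View pics/top0.png

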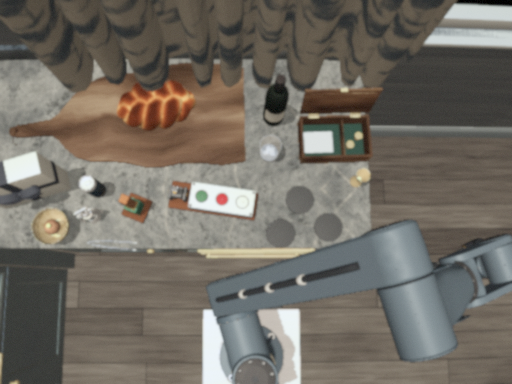

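View pics/side0.png

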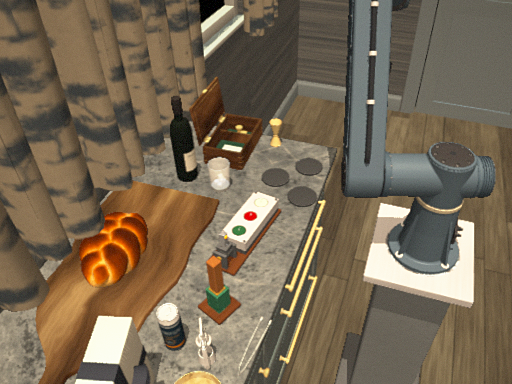

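Top view: mould block at about (222,200), lever at (180,192), handle in holder at (135,206), three slates at (300,199), (281,233) and (328,227), measuring cup at (362,176). All three candles are present. I'll enlarge both views next.

```bash
python3 - <<'E'
from h import *
im=load('top')[0][165:255,100:260]; a=cv2.resize(im,(800,450),interpolation=cv2.INTER_CUBIC)
cv2.imwrite('pics/topc.png',a)
im=load('side')[0][185:330,190:290]; b=cv2.resize(im,None,fx=4,fy=4,interpolation=cv2.INTER_CUBIC)
cv2.imwrite('pics/sidec.png',b)
W=cloud('top')
for u,v in[(300,199),(281,233),(328,227),(135,206),(131,200),(180,192),(201,196),(222,200),(242,203),(362,176),(160,230)]: print(u,v,np.round(W[v,u],3))
# slates: dark gray segmentation by depth z~8mm
im,_,_,_,_=load('top')
g=im.astype(int)
for u,v in[(300,199),(281,233),(328,227)]:
    m=(g.max(2)<85).astype(np.uint8)
    n,l,s,c=cv2.connectedComponentsWithStats(m)
    k=l[v,u]; print(s[k],c[k],atz('top',*c[k],0.008), g[v,u])
E
```

```text
300 199 [ 0.518 -0.171  0.008]
281 233 [ 0.401 -0.103  0.008]
328 227 [ 0.421 -0.264  0.008]
135 206 [0.482 0.377 0.083]
131 200 [0.49  0.375 0.15 ]
180 192 [0.529 0.233 0.078]
201 196 [0.517 0.165 0.069]
222 200 [0.505 0.096 0.065]
242 203 [0.496 0.03  0.061]
362 176 [ 0.587 -0.375  0.063]
160 230 [0.412 0.308 0.001]
[     0      0    512    384 155506] [258.71671833 208.03676385] [ 0.48667331 -0.02799158  0.008     ] [ 99 103 104]
[     0      0    512    384 155506] [258.71671833 208.03676385] [ 0.48667331 -0.02799158  0.008     ] [102 105 107]
[     0      0    512    384 155506] [258.71671833 208.03676385] [ 0.48667331 -0.02799158  0.008     ] [100 103 106]
```

View pics/topc.png

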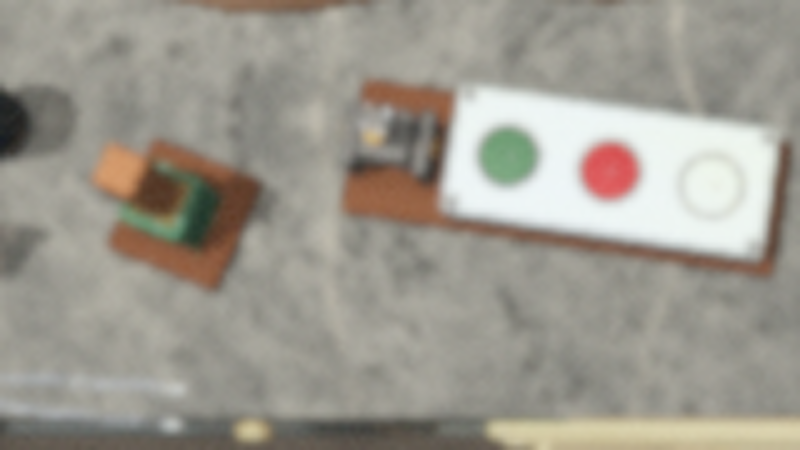

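View pics/sidec.png

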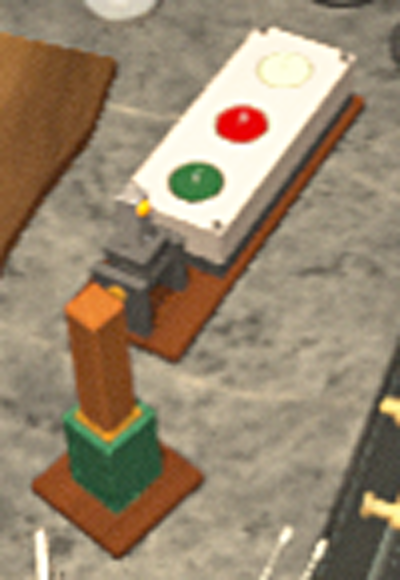

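```bash
python3 - <<'E'
from h import *
f=lambda x,y:(x/5+100-.4,y/5+165-.4)
def show(n,pts,z):
    q=np.array([atz('top',*f(*p),z)[:2] for p in pts]);print(n,np.round(q,4).tolist(),np.round(q.mean(0),4));
    for i in range(len(q)):
        e=q[(i+1)%len(q)]-q[i];print('   ',np.round(np.linalg.norm(e),4),np.round(np.degrees(np.arctan2(e[1],e[0])),1))
show('wells',[(712,185),(610,170),(508,156)],.062)
show('block',[(783,130),(457,87),(440,212),(768,262)],.062)
show('foot',[(160,140),(262,183),(215,290),(110,242)],.012)
show('htop',[(107,142),(148,158),(138,198),(92,180)],.187)
g=lambda x,y:(x/4+190-.4,y/4+185-.4)
q=np.array([atz('side',*g(*p),.187)[:2] for p in [(95,283),(130,307),(99,330),(65,307)]]);print(q,q.mean(0))
q=np.array([atz('side',*g(*p),.062)[:2] for p in [(286,68),(241,124),(195,181)]]);print(q)
print('button',atz('side',*g(143,208),.113), atz('top',*f(372,137),.134))
# slates: z>4mm contiguous region
W=cloud('top')
for u,v in[(300,199),(281,233),(328,227)]:
    P=W[v-18:v+19,u-18:u+19].reshape(-1,3);m=(P[:,2]>.005)&(P[:,2]<.012);print(P[m].mean(0),m.sum(),np.ptp(P[m],axis=0))
E
```

```text
wells [[0.5, 0.0295], [0.5101, 0.097], [0.5194, 0.1645]] [0.5098 0.097 ]
    0.0682 81.6
    0.0682 82.1
    0.1363 -98.2
block [[0.5371, -0.0176], [0.566, 0.1991], [0.4819, 0.2087], [0.4488, -0.0072]] [0.5084 0.0957]
    0.2187 82.4
    0.0846 173.5
    0.2185 -98.7
    0.089 -6.7
foot [[0.5393, 0.4074], [0.5095, 0.3364], [0.436, 0.3658], [0.4687, 0.4386]] [0.4884 0.387 ]
    0.077 -112.8
    0.0791 158.2
    0.0798 65.8
    0.0771 -23.9
htop [[0.5056, 0.3974], [0.4957, 0.372], [0.4712, 0.377], [0.4822, 0.4054]] [0.4887 0.388 ]
    0.0272 -111.2
    0.025 168.5
    0.0305 68.9
    0.0247 -19.0
[[0.49391667 0.37383255]
 [0.46666044 0.38411793]
 [0.47692277 0.40610721]
 [0.50311925 0.39675179]] [0.48515478 0.39020237]
[[0.49764666 0.02860676]
 [0.50876095 0.09843456]
 [0.51948483 0.16505387]]
button [0.52279944 0.24528305 0.113     ] [0.51867698 0.24426049 0.134     ]
[ 0.51716951 -0.16956954  0.00830052] 510 [0.12643339 0.12491446 0.00697369]
[ 0.40263678 -0.10075509  0.00812524] 489 [0.1126866  0.12401943 0.00691435]
[ 0.42281779 -0.26384195  0.00805454] 477 [0.12005732 0.12767232 0.00697705]
```

Handle is about (0.487, 0.389) at yaw about -22°. Press yaw is about -8°, and the lever stub about (0.5305, 0.2447). I'll move over to the handle for a near look.

Emit:
move_arm(
  increments=[
    [[0.0217,0.0257,0.012,4,0],[0.0217,0.0257,0.012,4,0],[0.0217,0.0257,0.012,4,0],[0.0217,0.0257,0.012,4,0],[0.0217,0.0257,0.012,4,0],[0.0217,0.0257,0.012,4,0],[0.0217,0.0257,0.012,4,0],[0.0217,0.0257,0.012,4,0],[0.0217,0.0257,0.012,4,0],[0.0217,0.0257,0.012,4,0]],
  ],
)

```text
t: 0.93
tcp_pos: [0.5005, -0.2985, 0.3427]
orientation: [0.833, 0.553, -0.0, -0.0]
wrist_force: [0.5, -0.4, -0.3]
width: 0.087
finger_force: 0.0
```

Emit:
move_arm(
  increments=[
    [[0,0.037,0,0,0],[0,0.037,0,0,0],[0,0.037,0,0,0],[0,0.037,0,0,0],[0,0.037,0,0,0],[0,0.037,0,0,0],[0,0.037,0,0,0],[0,0.037,0,0,0],[0,0.037,0,0,0],[0,0.037,0,0,0]],
  ],
)

```text
t: 1.77
tcp_pos: [0.4993, 0.0716, 0.3423]
orientation: [0.834, 0.551, -0.0, -0.0]
wrist_force: [0.4, -0.1, -0.6]
width: 0.0868
finger_force: 0.0
```

Emit:
move_arm(
  increments=[
    [[0,0.029,0,0,0],[0,0.029,0,0,0],[0,0.029,0,0,0],[0,0.029,0,0,0],[0,0.029,0,0,0],[0,0.029,0,0,0],[0,0.029,0,0,0],[0,0.029,0,0,0],[0,0.0,0,0,0],[0,0.0,0,0,0]],
  ],
)

```text
t: 2.6
tcp_pos: [0.4993, 0.3029, 0.3418]
orientation: [0.833, 0.553, -0.001, -0.0]
wrist_force: [0.0, 0.1, -0.4]
width: 0.0869
finger_force: 0.0
```

```bash
python3 - <<'E'
from h import *
s=bot.observe();print(s['tcp_pos'],s['orientation'],s['qpos'],s['t'])
shot('wrist','w1.png');_,_,T,K,_=load('wrist');print(-T[:3,:3].T@T[:3,3],T[2,:3],K[0,0])
E
```

```text
[0.49928588 0.30285783 0.34176262] [ 8.33495623e-01  5.52525528e-01 -7.65742194e-04 -1.72918843e-05] [ 3.54169044e-01  3.58776206e-01  1.37878395e+00 -3.21686112e-04
  1.40553116e+00  7.54235646e-01] 2.6
[0.52940098 0.37129106 0.50460833] [-0.10941948 -0.25381546 -0.96104375] 304.55069344467336
```

View pics/w1.png

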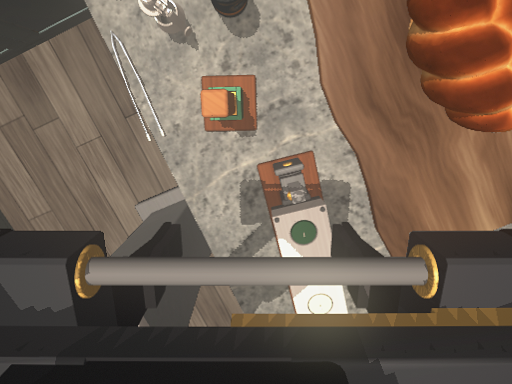

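Wrist view: handle top at (214,103), holder foot at (229,103), stub near (295,193), lever shoulder above the left end of the mould. I'll measure from an enlarged crop.

```bash
python3 - <<'E'
from h import *
im=load('wrist')[0][65:225,190:340]; cv2.imwrite('pics/w1c.png',cv2.resize(im,(750,800)[::1],interpolation=cv2.INTER_CUBIC)[:600] if 0 else cv2.resize(im,(562,600),interpolation=cv2.INTER_CUBIC))
E
```

```text
(no output)
```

View pics/w1c.png

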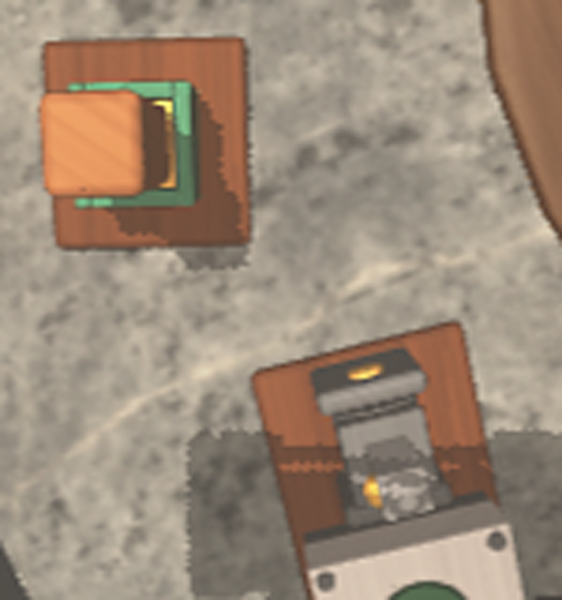

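```bash
python3 - <<'E'
from h import *
f=lambda x,y:(x/3.747+190-.4,y/3.75+65-.4)
def q(n,pts,z):
    Q=np.array([atz('wrist',*f(*p),z)[:2] for p in pts]);e=np.roll(Q,-1,0)-Q
    print(n,Q.mean(0).round(4),np.linalg.norm(e,axis=1).round(4),np.degrees(np.arctan2(e[:,1],e[:,0])).round(1))
q('htop',[(41,92),(141,90),(144,195),(44,196)],.187)
q('foot',[(43,44),(244,38),(250,243),(57,247)],.012)
q('rim',[(69,83),(192,81),(197,206),(76,208)],.08)
q('block edge',[(304,543),(507,502)],.062)
q('button',[(373,490)],.113)
P=camera_params('wrist');im,_,T,K,dc=load('wrist')
W=cloud('wrist');print(W[int(103),214], W[193,298],W[179,294])
for z in(.078,.134):print(z,cv2.projectPoints(np.array([[.5305,.2447,z]]),cv2.Rodrigues(T[:3,:3])[0],T[:3,3],K,dc)[0].ravel())
E
```

```text
htop [0.4905 0.3886] [0.0265 0.027  0.0271 0.0268] [ -21.9 -112.6  157.6   66. ]
foot [0.4902 0.3886] [0.0816 0.0817 0.0821 0.0812] [ -21.3 -111.2  158.3   68.5]
rim [0.4907 0.3883] [0.0434 0.043  0.044  0.043 ] [ -22.1 -111.2  158.    68.1]
block edge [0.5299 0.2111] [0.0841 0.0841] [-10.8 169.2]
button [0.5236 0.2455] [0.] [0.]
[0.49028908 0.38865654 0.18763121] [0.53542209 0.24919878 0.12936997] [0.53835902 0.25460579 0.07875845]
0.078 [291.31651673 187.03402763]
0.134 [296.10733872 198.58214543]
```

Emit:
move_arm(
  increments=[
    [[-0.0018,0.0171,-0.015,0.2,0],[-0.0018,0.0171,-0.015,0.2,0],[-0.0018,0.0171,-0.015,0.2,0],[-0.0018,0.0171,-0.015,0.2,0],[-0.0016,0.0172,-0.015,0.2,0],[0,0,-0.033,0,0],[0,0,-0.033,0,0],[0,0,-0.033,0,0],[0,0,-0.0228,0,0],[0,0,-0.015,0,0]],
  ],
)

```text
t: 3.48
tcp_pos: [0.4898, 0.3847, 0.1276]
orientation: [0.83, 0.558, -0.003, -0.0]
wrist_force: [-0.3, -0.0, -0.0]
width: 0.0871
finger_force: 0.0
```

Emit:
move_arm(
  increments=[
    [[0,0,0,0,0],[0,0,0,0,0.4],[0,0,0,0,0.8],[0,0,0,0,1],[0,0,0,0,1],[0,0,0,0,1],[0,0,0,0,1],[0,0,0,0,1],[0,0,0,0,1],[0,0,0,0,1]],
  ],
  squeeze=45,
)

```text
t: 4.32
tcp_pos: [0.4911, 0.3874, 0.1308]
orientation: [0.829, 0.559, 0.0, 0.0]
wrist_force: [-0.4, -0.2, -0.4]
width: 0.0349
finger_force: 0.0
```

Emit:
move_arm(
  increments=[
    [[0,0.0005,0,0,1],[0,0,0,0,1],[0,0,0,0,1],[0,0,0,0,1],[0,0,0,0,1],[0,0,0,0,1],[0,0,0.01,0,1],[0,0,0.02,0,1],[0,0,0.02,0,1],[0,0,0.02,0,1]],
  ],
)

```text
t: 5.15
tcp_pos: [0.4909, 0.3876, 0.2017]
orientation: [0.829, 0.559, -0.0, 0.0]
wrist_force: [-0.6, 0.3, -1.2]
width: 0.0276
finger_force: 45.0
```

Emit:
move_arm(
  increments=[
    [[0,0,0.03,0,1],[0,0,0.03,0,1],[0,0,0.03,0,1],[0,0,0.03,0,1],[0.01,-0.038,0.005,0,1],[0.01,-0.038,0.005,0,1],[0.01,-0.038,0.005,0,1],[0.01,-0.038,0.005,0,1],[0.01,-0.038,0.005,0,1],[0,-0.038,0,0,1]],
  ],
)

```text
t: 5.98
tcp_pos: [0.5432, 0.1578, 0.3475]
orientation: [0.83, 0.558, 0.002, 0.001]
wrist_force: [1.4, -0.0, -1.3]
width: 0.0277
finger_force: 45.0
```

Emit:
move_arm(
  increments=[
    [[0,0,0,0,1],[0,0,0,0,1],[0,0,0,0,1],[0,0,0,0,1],[0,0,0,0,1],[0,0,0,0,1],[0,0,0,0,1],[0,0,0,0,1],[0,0,0,0,1],[0,0,0,0,1]],
  ],
)

```text
t: 6.82
tcp_pos: [0.5411, 0.1601, 0.3457]
orientation: [0.829, 0.559, -0.0, -0.0]
wrist_force: [-0.5, 0.3, -2.0]
width: 0.0276
finger_force: 45.0
```

```bash
python3 - <<'E'
from h import *
s=bot.observe();print(s['tcp_pos'],s['orientation'],s['width'],s['t'])
shot('wrist','w2.png')
E
```

```text
[0.54111411 0.16012116 0.34568919] [ 8.29304125e-01  5.58797518e-01 -4.46481564e-05 -2.02429589e-05] 0.027600670176633205 6.8167
```

View pics/w2.png

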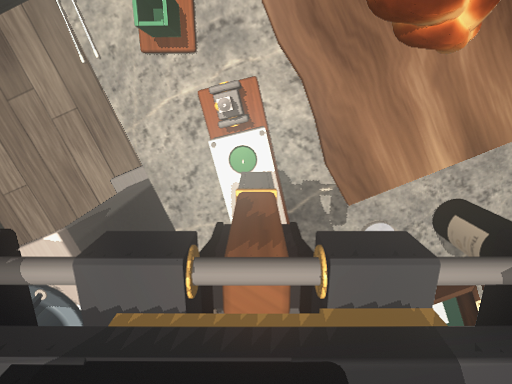

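The handle is held with its tube mouth at about (257,190). The stub is visible near (225,103), with the button on its left.

```bash
python3 - <<'E'
from h import *
im=load('wrist')[0][65:205,185:295]; cv2.imwrite('pics/w2c.png',cv2.resize(im,None,fx=4.2,fy=4.2,interpolation=cv2.INTER_CUBIC))
E
```

```text
(no output)
```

View pics/w2c.png

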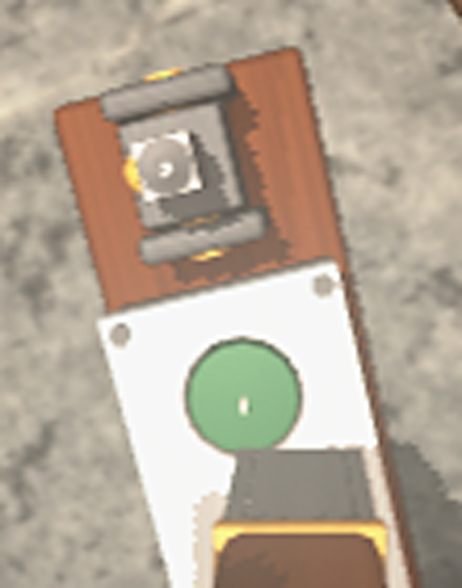

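```bash
python3 - <<'E'
from h import *
f=lambda x,y:(x/4.2+185-.4,y/4.2+65-.4)
def q(n,pts,z):
    Q=np.array([atz('wrist',*f(*p),z)[:2] for p in pts]);e=np.roll(Q,-1,0)-Q
    print(n,Q.mean(0).round(4),np.linalg.norm(e,axis=1).round(4),np.degrees(np.arctan2(e[:,1],e[:,0])).round(1))
q('stub',[(131,140),(187,129),(201,187),(146,200)],.124)
q('tip',[(165,168)],.134)
q('seat',[(117,125),(220,103),(245,205),(142,228)],.078)
q('blk',[(99,320),(341,262)],.062)
q('foot',[(54,110),(297,47)],.012)
q('green',[(243,397)],.062)
E
```

```text
stub [0.5338 0.2441] [0.0165 0.0165 0.0165 0.0172] [-11.5 -99.1 170.8  80.7]
tip [0.534  0.2429] [0.] [0.]
seat [0.5337 0.2437] [0.0339 0.0326 0.0347 0.033 ] [-10.6 -98.5 170.1  80.1]
blk [0.528  0.2011] [0.0861 0.0861] [ -8.8 171.2]
foot [0.5383 0.2751] [0.0924 0.0924] [ -8.4 171.6]
green [0.5214 0.1641] [0.] [0.]
```

Emit:
move_arm(
  increments=[
    [[-0.001,0.0105,0,2,1],[-0.001,0.0105,0,2,1],[-0.001,0.0105,0,2,1],[-0.001,0.0105,0,2,1],[-0.001,0.0105,0,2,1],[-0.001,0.0105,0,2,1],[-0.001,0.0105,0,1,1],[0,0.0095,0,0,1],[0,0,-0.02,0,1],[0,0,-0.02,0,1]],
  ],
)

```text
t: 7.7
tcp_pos: [0.5352, 0.2444, 0.3068]
orientation: [0.76, 0.649, 0.002, 0.001]
wrist_force: [1.0, 0.8, -1.2]
width: 0.0279
finger_force: 45.0
```

Emit:
move_arm(
  increments=[
    [[0,0,-0.02,0,1],[0,0,-0.02,0,1],[0,0,0,0,1],[0,0,0,0,1],[0,0,0,0,1],[0,0,0,0,1],[0,0,0,0,1],[0,0,0,0,1],[0,0,0,0,1],[0,0,0,0,1]],
  ],
  squeeze=60,
)

```text
t: 8.53
tcp_pos: [0.5343, 0.2429, 0.2662]
orientation: [0.761, 0.649, 0.0, 0.0]
wrist_force: [0.2, -0.2, -2.0]
width: 0.0279
finger_force: 60.0
```

```bash
python3 - <<'E'
from h import *
s=bot.observe();print(s['tcp_pos'],2*np.degrees(np.arctan2(*s['orientation'][[1,0]]))-90,s['wrist_force'],s['t'])
shot('side'); W=cloud('side')
im=load('side')[0][165:280,190:290]; cv2.imwrite('pics/s2.png',cv2.resize(im,None,fx=5,fy=5,interpolation=cv2.INTER_CUBIC))
E
```

```text
[0.53431268 0.24285826 0.26623347] -9.08870731220371 [ 0.17554793 -0.24720956 -1.97368737] 8.5333
```

View pics/s2.png

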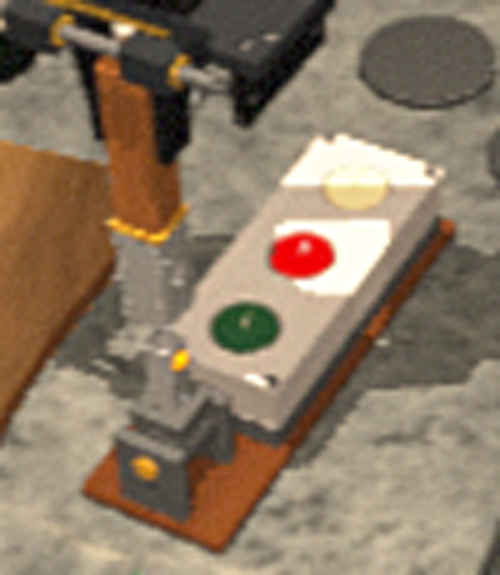

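Handle appears lined up over the stub, its mouth just above the tip at about (160,340) in the crop. Lowering in steps.

Emit:
move_arm(
  increments=[
    [[-0.0004,0,-0.004,0,1],[0,0,-0.004,0,1],[0,0,-0.004,0,1],[0,0,-0.004,0,1],[0,0,-0.004,0,1],[0,0,-0.003,0,1],[0,0,-0.003,0,1],[0,0,0,0,1],[0,0,0,0,1],[0,0,0,0,1]],
  ],
)

```text
t: 9.42
tcp_pos: [0.5339, 0.2429, 0.2399]
orientation: [0.761, 0.649, 0.0, 0.0]
wrist_force: [0.5, 0.8, -1.8]
width: 0.0277
finger_force: 60.0
```

Emit:
move_arm(
  increments=[
    [[0,0,-0.003,0,1],[0,0,-0.003,0,1],[0,0,-0.003,0,1],[0,0,-0.003,0,1],[0,0,-0.003,0,1],[0,0,-0.003,0,1],[0,0,-0.003,0,1],[0,0,0,0,1],[0,0,0,0,1],[0,0,0,0,1]],
  ],
)

```text
t: 10.25
tcp_pos: [0.5332, 0.2427, 0.2183]
orientation: [0.761, 0.649, -0.001, -0.0]
wrist_force: [-3.7, -0.0, -2.7]
width: 0.0278
finger_force: 60.0
```

Emit:
move_arm(
  increments=[
    [[0,0,-0.003,0,1],[0,0,-0.003,0,1],[0,0,-0.003,0,1],[0,0,-0.003,0,1],[0,0,-0.003,0,1],[0,0,-0.002,0,1],[0,0,-0.001,0,1],[0,0,0,0,1],[0,0,0,0,1],[0,0,0,0,1]],
  ],
)

```text
t: 11.08
tcp_pos: [0.5336, 0.2427, 0.2003]
orientation: [0.761, 0.649, -0.0, -0.0]
wrist_force: [-2.8, 0.5, -6.2]
width: 0.0277
finger_force: 60.0
```

Emit:
move_arm(
  increments=[
    [[0,0,-0.001,0,1],[0,0,-0.001,0,1],[0,0,-0.001,0,1],[0,0,-0.001,0,1],[0,0,-0.001,0,1],[0,0,0,0,1],[0,0,0,0,1],[0,0,0,0,1],[0,0,0,0,1],[0,0,0,0,1]],
  ],
)

```text
t: 11.92
tcp_pos: [0.5345, 0.2429, 0.1961]
orientation: [0.761, 0.649, 0.001, 0.0]
wrist_force: [-0.6, 0.7, -0.6]
width: 0.0276
finger_force: 60.0
```

```bash
python3 - <<'E'
from h import *
s=bot.observe();print(s['tcp_pos'],s['wrist_force'],s['t'])
shot('side'); 
im=load('side')[0][165:280,190:290]; cv2.imwrite('pics/s3.png',cv2.resize(im,None,fx=5,fy=5,interpolation=cv2.INTER_CUBIC))
E
```

```text
[0.53450788 0.24293426 0.19609048] [-0.6076688   0.65513943 -0.55429684] 11.9167
```

View pics/s3.png

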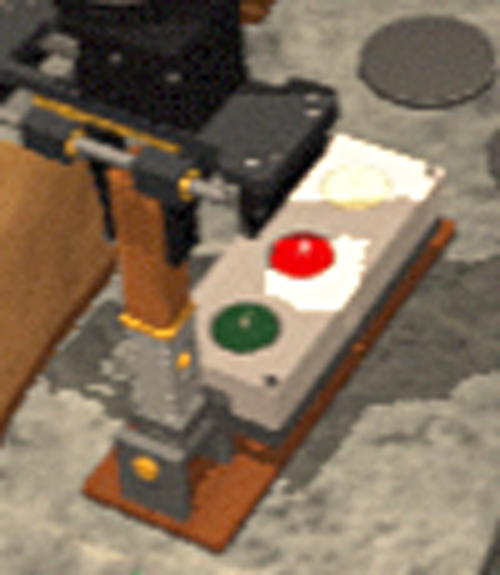

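The brass button shows through the tube's hole at (185,360). I'll press down a little more to confirm it is home.

Emit:
move_arm(
  increments=[
    [[0,0,-0.001,0,1],[0,0,-0.001,0,1],[0,0,-0.001,0,1],[0,0,0,0,1],[0,0,0,0,1],[0,0,0,0,1],[0,0,0,0,1],[0,0,0,0,1],[0,0,0,0,1],[0,0,0,0,1]],
  ],
)

```text
t: 12.8
tcp_pos: [0.5345, 0.243, 0.1959]
orientation: [0.761, 0.649, 0.001, 0.001]
wrist_force: [-3.9, -1.0, 14.5]
width: 0.0275
finger_force: 60.0
```

Emit:
move_arm(
  increments=[
    [[0,0,0.003,0,0],[0,0,0,0,0],[0,0,0,0,0],[0,0,0,0,0],[0,0,0,0,0],[0,0,0.006,0,0],[0,0,0.006,0,0],[0,0,0.006,0,0],[0,0,0.006,0,0],[0,0,0.006,0,0]],
  ],
)

```text
t: 13.63
tcp_pos: [0.534, 0.2429, 0.2267]
orientation: [0.761, 0.649, 0.0, 0.0]
wrist_force: [-0.6, -0.6, -0.5]
width: 0.0836
finger_force: 0.0
```

Emit:
move_arm(
  increments=[
    [[0,0,0,0,0],[0,0,0,0,0],[0,0,0,0,0],[-0.01,0.0016,0,0,0],[-0.01,0.0016,0,0,0],[-0.0072,0.0011,0,0,0],[-0.0052,0.0008,0,0,0],[-0.0052,0.0008,0,0,0],[0,0,0,0,0],[0,0,0,0,0]],
  ],
)

```text
t: 14.47
tcp_pos: [0.496, 0.2489, 0.226]
orientation: [0.761, 0.649, 0.0, 0.0]
wrist_force: [-1.0, 0.7, 0.3]
width: 0.0873
finger_force: 0.0
```

Emit:
move_arm(
  increments=[
    [[-0.006,0.0009,-0.0003,0,0],[-0.006,0.0009,-0.0004,0,0],[-0.006,0.0009,-0.0006,0,0],[-0.006,0.0009,-0.0008,0,0],[-0.006,0.0009,-0.001,0,0],[-0.006,0.0009,-0.0011,0,0],[-0.006,0.0009,-0.0013,0,0],[-0.006,0.0009,-0.0014,0,0],[-0.006,0.0009,-0.0016,0,0],[-0.006,0.0009,-0.0018,0,0]],
  ],
)

```text
t: 15.3
tcp_pos: [0.441, 0.258, 0.2181]
orientation: [0.761, 0.649, 0.005, 0.004]
wrist_force: [4.7, -1.5, 7.7]
width: 0.087
finger_force: 3.6
```

Emit:
move_arm(
  increments=[
    [[-0.0053,0.0008,-0.002,0,0],[-0.0053,0.0008,-0.0022,0,0],[-0.0053,0.0008,-0.0024,0,0],[-0.0053,0.0008,-0.0026,0,0],[-0.0053,0.0008,-0.0028,0,0],[-0.0053,0.0008,-0.003,0,0],[-0.0053,0.0008,-0.0032,0,0],[-0.0053,0.0008,-0.0034,0,0],[0,0,0,0,0],[0,0,0,0,0]],
  ],
)

```text
t: 16.13
tcp_pos: [0.3957, 0.2647, 0.1952]
orientation: [0.761, 0.649, 0.002, 0.001]
wrist_force: [0.7, 0.6, 5.2]
width: 0.0873
finger_force: 2.1
```

```bash
python3 - <<'E'
from h import *
s=bot.observe();print(s['tcp_pos'],s['wrist_force'],s['t'])
shot('side'); 
im=load('side')[0][165:280,190:290]; cv2.imwrite('pics/s4.png',cv2.resize(im,None,fx=5,fy=5,interpolation=cv2.INTER_CUBIC))
E
```

```text
[0.39569681 0.26473946 0.19519584] [0.74694731 0.58774296 5.18937726] 16.1333
```

View pics/s4.png

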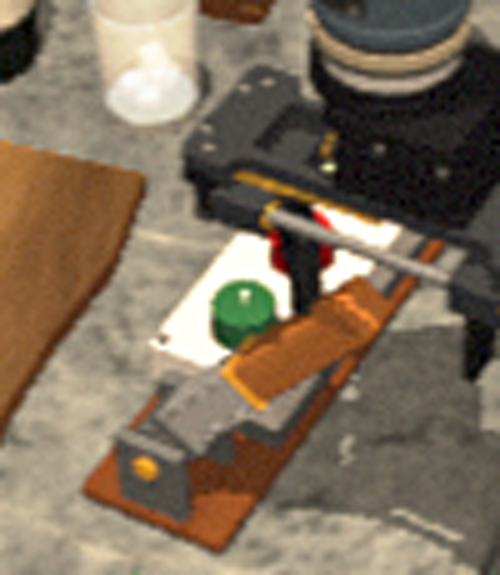

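The lever is most of the way over and the green candle is rising. Pushing on to the stop.

Emit:
move_arm(
  increments=[
    [[-0.0035,0.0005,-0.0028,0,0],[-0.0035,0.0005,-0.0028,0,0],[-0.0025,0.0004,-0.0024,0,0],[-0.0015,0.0002,-0.0014,0,0],[-0.0015,0.0002,-0.0014,0,0],[-0.001,0.0002,-0.001,0,0],[0,0,0,0,0],[0,0,0,0,0],[0,0,0,0,0],[0,0,0,0,0]],
  ],
)

```text
t: 17.02
tcp_pos: [0.3824, 0.2669, 0.1835]
orientation: [0.761, 0.649, 0.003, 0.001]
wrist_force: [0.9, -0.6, 7.4]
width: 0.0869
finger_force: 2.6
```

Emit:
move_arm(
  increments=[
    [[-0.001,0.0002,-0.001,0,0],[-0.001,0.0002,-0.001,0,0],[-0.001,0.0002,-0.001,0,0],[-0.001,0.0001,-0.001,0,0],[0,0,0,0,0],[0,0,0,0,0],[0,0,0,0,0],[0,0,0,0,0],[0,0,0,0,0],[0,0,0,0,0]],
  ],
)

```text
t: 17.85
tcp_pos: [0.3783, 0.2676, 0.1795]
orientation: [0.761, 0.649, 0.003, 0.001]
wrist_force: [0.1, 0.1, 6.8]
width: 0.0874
finger_force: 2.6
```

Emit:
move_arm(
  increments=[
    [[-0.001,0.0002,-0.001,0,0],[-0.001,0.0002,-0.001,0,0],[-0.001,0.0002,-0.001,0,0],[-0.001,0.0001,-0.001,0,0],[-0.001,0.0001,-0.001,0,0],[0,0,0,0,0],[0,0,0,0,0],[0,0,0,0,0],[0,0,0,0,0],[0,0,0,0,0]],
  ],
)

```text
t: 18.68
tcp_pos: [0.3765, 0.2687, 0.1765]
orientation: [0.761, 0.649, 0.006, 0.003]
wrist_force: [1.5, -2.7, 18.6]
width: 0.087
finger_force: 7.1
```

At the stop (force up to 18 N). Lifting off and going to above candle a.

Emit:
move_arm(
  increments=[
    [[0.001,0,0.01,0,0],[0,0,0.02,0,0],[0,0,0.025,0,0],[0,0,0.03,0,0],[0,0,0.03,0,0],[0.02,-0.03,0.01,0,0],[0.02,-0.03,0,0,0],[0.02,-0.03,0,0,0],[0.02,-0.03,0,0,0],[0.02,-0.03,0,0,0]],
  ],
)

```text
t: 19.52
tcp_pos: [0.4725, 0.1164, 0.2983]
orientation: [0.761, 0.649, 0.0, -0.0]
wrist_force: [-0.4, 1.2, 0.4]
width: 0.087
finger_force: 0.0
```

Emit:
move_arm(
  increments=[
    [[0.005,-0.02,0,0,0],[0.005,-0.02,0,0,0],[0.005,-0.02,0,0,0],[0.005,-0.016,0,0,0],[0.003,-0.012,0,0,0],[0,0,0,0,0],[0,0,0,0,0],[0,0,0,0,0],[0,0,0,0,0],[0,0,0,0,0]],
  ],
)

```text
t: 20.35
tcp_pos: [0.4949, 0.0306, 0.2981]
orientation: [0.76, 0.649, 0.0, -0.0]
wrist_force: [-0.8, -0.7, -0.6]
width: 0.0866
finger_force: 0.0
```

```bash
python3 - <<'E'
from h import *
s=bot.observe();print(s['tcp_pos'],s['t'])
im,_=shot('top')
c=im[130:255,165:385];cv2.imwrite('pics/t2.png',cv2.resize(c,None,fx=3.5,fy=3.5,interpolation=cv2.INTER_CUBIC))
W=cloud('top')
for u,v in[(300,199),(281,233),(328,227)]:
    P=W[v-20:v+21,u-20:u+21].reshape(-1,3);m=(P[:,2]>.005)&(P[:,2]<.012);print(P[m].mean(0),m.sum(),np.ptp(P[m],axis=0))
B=W.reshape(-1,3);m=(B[:,0]>.5)&(B[:,0]<.8)&(B[:,1]<-.1)&(B[:,1]>-.45)&(B[:,2]>.03)&(B[:,2]<.2)
B=B[m];print('tall pts x min per y:')
for y in np.arange(-.44,-.1,.03):
    q=B[(B[:,1]>=y)&(B[:,1]<y+.03)]
    if len(q):i=q[:,0].argmin();print(round(y,2),q[i].round(3),q[:,2].max().round(3))
E
```

```text
[0.49488556 0.03062148 0.2980814 ] 20.35
[ 0.51564837 -0.17005307  0.00783043] 512 [0.14043089 0.14012812 0.00698662]
[ 0.40366615 -0.10220742  0.00821825] 546 [0.11969026 0.13794967 0.006999  ]
[ 0.42383607 -0.26441366  0.00806093] 549 [0.13780909 0.13947766 0.00698821]
tall pts x min per y:
-0.44 [ 0.654 -0.41   0.036] 0.072
-0.41 [ 0.566 -0.381  0.1  ] 0.103
-0.38 [ 0.562 -0.357  0.1  ] 0.104
-0.35 [ 0.569 -0.347  0.102] 0.108
-0.32 [ 0.647 -0.29   0.071] 0.111
-0.29 [ 0.646 -0.271  0.048] 0.104
-0.26 [ 0.645 -0.249  0.053] 0.117
-0.23 [ 0.644 -0.207  0.042] 0.119
-0.2 [ 0.643 -0.178  0.048] 0.121
-0.17 [ 0.697 -0.17   0.044] 0.115
-0.14 [ 0.795 -0.11   0.109] 0.2
-0.11 [ 0.785 -0.101  0.058] 0.2
```

View pics/t2.png

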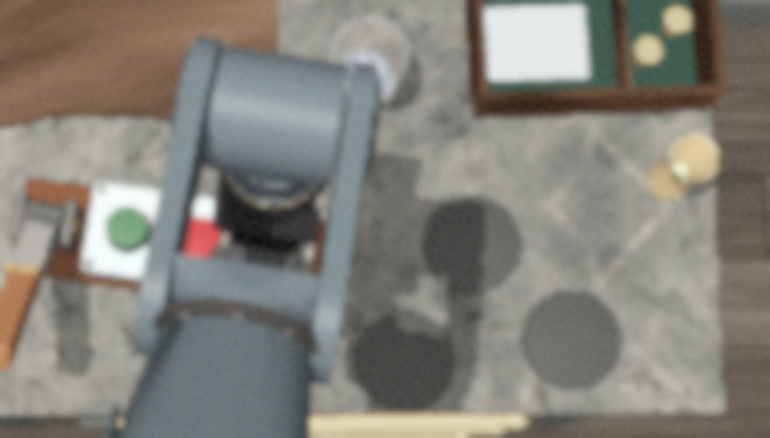

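Emit:
move_arm(
  increments=[
    [[0.0054,-0.001,-0.03,0,0],[0,0,-0.035,0,0],[0,0,-0.035,0,0],[0,0,-0.035,0,0],[0,0,-0.035,0,0],[0,0,-0.03,0,0],[0,0,-0.015,0,0],[0,0,-0.01,0,0],[0,0,-0.007,0,0],[0,0,0,0,0]],
  ],
)

```text
t: 21.23
tcp_pos: [0.5005, 0.029, 0.0653]
orientation: [0.761, 0.649, -0.0, -0.0]
wrist_force: [0.2, -0.6, 0.5]
width: 0.0871
finger_force: 0.0
```

Emit:
move_arm(
  increments=[
    [[0,0,0,0,0.5],[0,0,0,0,1],[0,0,0,0,1],[0,0,0,0,1],[0,0,0,0,1],[0,0,0,0,1],[0,0,0,0,1],[0,0,0,0,1],[0,0,0,0,1],[0,0,0,0,1]],
  ],
  squeeze=15,
)

```text
t: 22.07
tcp_pos: [0.5007, 0.0286, 0.0661]
orientation: [0.761, 0.649, 0.0, 0.0]
wrist_force: [-0.6, -0.9, 1.5]
width: 0.0396
finger_force: 15.0
```

Emit:
move_arm(
  increments=[
    [[0,0,0.015,0,1],[0,0,0.03,0,1],[0,0,0.03,0,1],[0,0,0.015,0,1],[-0.0097,-0.0366,0,0,1],[-0.0097,-0.0366,0,0,1],[-0.0097,-0.0366,0,0,1],[-0.0097,-0.0366,0,0,1],[-0.0097,-0.0366,0,0,1],[-0.0097,-0.0366,0,0,1]],
  ],
)

```text
t: 22.9
tcp_pos: [0.4416, -0.1924, 0.156]
orientation: [0.761, 0.649, -0.0, -0.0]
wrist_force: [1.4, -0.2, 0.3]
width: 0.0395
finger_force: 15.0
```

Emit:
move_arm(
  increments=[
    [[-0.0097,-0.0366,0,0,1],[-0.0097,-0.0366,0,0,1],[0,0,-0.03,0,1],[0,0,-0.03,0,1],[0,0,-0.03,0,1],[0,0,-0.02,0,1],[0,0,-0.01,0,1],[0,0,0,0,1],[0,0,0,0,1],[0,0,0,0,1]],
  ],
)

```text
t: 23.73
tcp_pos: [0.4238, -0.2647, 0.037]
orientation: [0.761, 0.649, 0.0, 0.001]
wrist_force: [0.3, -0.0, -0.7]
width: 0.0397
finger_force: 15.0
```

```bash
python3 - <<'E'
from h import *
s=bot.observe();print(s['tcp_pos'],s['width'],s['wrist_force'],s['t'])
shot('side'); im=load('side')[0][135:235,220:350]; cv2.imwrite('pics/s5.png',cv2.resize(im,None,fx=5,fy=5,interpolation=cv2.INTER_CUBIC))
E
```

```text
[ 0.42381272 -0.26467269  0.03702773] 0.039672570946805714 [ 0.25066263 -0.02412903 -0.72529232] 23.7333
```

View pics/s5.png

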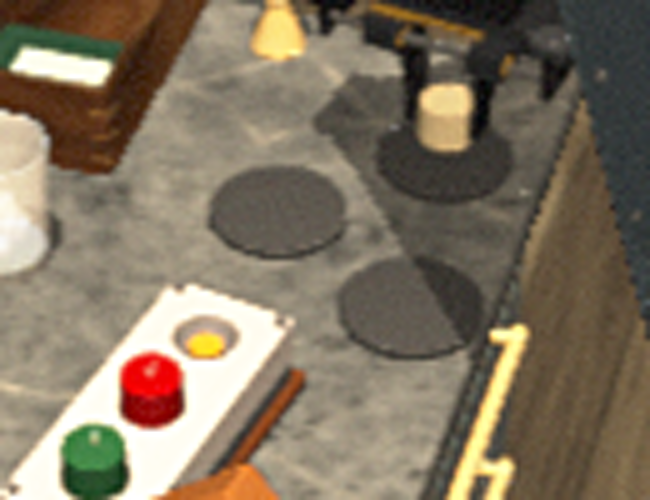

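The cream candle is over the slate at (445,150), upright; the other two have lifted. Lowering it.

Emit:
move_arm(
  increments=[
    [[0,0,-0.008,0,1],[0,0,-0.004,0,1],[0,0,-0.002,0,1],[0,0,-0.001,0,1],[0,0,-0.001,0,1],[0,0,-0.001,0,1],[0,0,0,0,1],[0,0,0,0,1],[0,0,0,0,1],[0,0,0,0,1]],
  ],
)

```text
t: 24.62
tcp_pos: [0.4231, -0.2642, 0.0191]
orientation: [0.761, 0.649, 0.0, 0.0]
wrist_force: [0.4, 0.4, -1.2]
width: 0.0393
finger_force: 15.0
```

Emit:
move_arm(
  increments=[
    [[0,0,-0.001,0,1],[0,0,-0.0005,0,1],[0,0,0,0,1],[0,0,0,0,1],[0,0,0,0,1],[0,0,0,0,1],[0,0,0,0,1],[0,0,0,0,1],[0,0,0,0,1],[0,0,0,0,1]],
  ],
)

```text
t: 25.45
tcp_pos: [0.4231, -0.2642, 0.019]
orientation: [0.761, 0.649, -0.0, 0.0]
wrist_force: [-1.6, 1.2, 13.3]
width: 0.0394
finger_force: 15.0
```

Emit:
move_arm(
  increments=[
    [[0,0,0.001,0,0.5],[0,0,0,0,0.3],[0,0,0,0,0.2],[0,0,0,0,0],[0,0,0,0,0],[0,0,0,0,0],[0,0,0.015,0,0],[0,0,0.03,0,0],[0,0,0.04,0,0],[0,0,0.04,0,0]],
  ],
)

```text
t: 26.28
tcp_pos: [0.4222, -0.2634, 0.1439]
orientation: [0.761, 0.649, -0.0, -0.002]
wrist_force: [0.7, -0.8, -0.1]
width: 0.0862
finger_force: 0.0
```

Emit:
move_arm(
  increments=[
    [[0.0087,0.0361,0.002,0,0],[0.0087,0.0361,0.002,0,0],[0.0087,0.0361,0.002,0,0],[0.0087,0.0361,0.002,0,0],[0.0087,0.0361,0.002,0,0],[0.0087,0.0361,0.002,0,0],[0.0087,0.0361,0,0,0],[0.0087,0.0361,0,0,0],[0.0087,0.0361,0,0,0],[0.0087,0.0361,0,0,0]],
  ],
)

```text
t: 27.12
tcp_pos: [0.5099, 0.0988, 0.1554]
orientation: [0.761, 0.649, -0.0, -0.0]
wrist_force: [0.6, -1.2, 0.3]
width: 0.0869
finger_force: 0.0
```

```bash
python3 - <<'E'
from h import *
s=bot.observe();print(s['tcp_pos'],s['wrist_force'],s['t'],s['width'])
im,_=shot('top'); c=im[130:255,165:385];cv2.imwrite('pics/t3.png',cv2.resize(c,None,fx=3.5,fy=3.5,interpolation=cv2.INTER_CUBIC))
E
```

```text
[0.50985764 0.09876543 0.15535935] [ 0.58570462 -1.22720455  0.34316816] 27.1167 0.08692673678675131
```

View pics/t3.png

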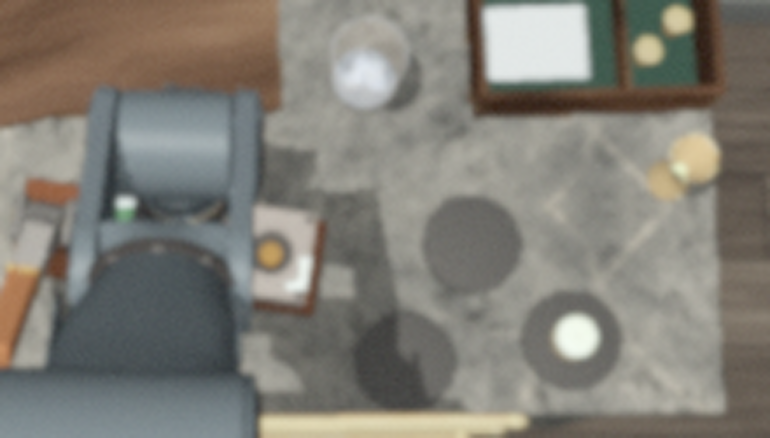

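The cream candle stands on its slate; the other slates have not moved. Next the red candle.

Emit:
move_arm(
  increments=[
    [[0.0005,-0.0018,-0.03,0,0],[0,0,-0.03,0,0],[0,0,-0.015,0,0],[0,0,-0.009,0,0],[0,0,-0.005,0,0],[0,0,0,0,0],[0,0,0,0,0.5],[0,0,0,0,1],[0,0,0,0,1],[0,0,0,0,1]],
  ],
)

```text
t: 28.0
tcp_pos: [0.5112, 0.095, 0.0674]
orientation: [0.761, 0.649, 0.001, 0.001]
wrist_force: [1.5, -0.0, 0.2]
width: 0.0683
finger_force: 0.0
```

Emit:
move_arm(
  increments=[
    [[0,0,0,0,1],[0,0,0,0,1],[0,0,0,0,1],[0,0,0,0,1],[0,0,0,0,1],[0,0,0,0,1],[0,0,0,0,1],[0,0,0,0,1],[0,0,0,0,1],[0,0,0,0,1]],
  ],
)

```text
t: 28.83
tcp_pos: [0.5106, 0.0951, 0.0666]
orientation: [0.761, 0.649, 0.0, 0.0]
wrist_force: [-0.4, -1.3, 2.2]
width: 0.0394
finger_force: 15.0
```

Emit:
move_arm(
  increments=[
    [[0,0,0.015,0,1],[0,0,0.03,0,1],[0,0,0.03,0,1],[0,0,0.015,0,1],[0.0008,-0.0334,0,0,1],[0.0008,-0.0334,0,0,1],[0.0008,-0.0334,0,0,1],[0.0008,-0.0334,0,0,1],[0.0008,-0.0334,0,0,1],[0.0008,-0.0334,0,0,1]],
  ],
)

```text
t: 29.67
tcp_pos: [0.5149, -0.1068, 0.1563]
orientation: [0.761, 0.649, -0.0, -0.0]
wrist_force: [0.4, 0.1, -1.0]
width: 0.0395
finger_force: 15.0
```

Emit:
move_arm(
  increments=[
    [[0.0008,-0.0334,0,0,1],[0.0008,-0.0334,0,0,1],[0,0,-0.03,0,1],[0,0,-0.03,0,1],[0,0,-0.03,0,1],[0,0,-0.02,0,1],[0,0,-0.015,0,1],[0,0,-0.006,0,1],[0,0,-0.002,0,1],[0,0,0,0,1]],
  ],
)

```text
t: 30.5
tcp_pos: [0.5169, -0.1721, 0.0234]
orientation: [0.761, 0.649, -0.0, -0.0]
wrist_force: [-0.5, -0.3, -0.5]
width: 0.0397
finger_force: 15.0
```

Emit:
move_arm(
  increments=[
    [[0,0,-0.001,0,1],[0,0,-0.001,0,1],[0,0,-0.001,0,1],[0,0,-0.001,0,1],[0,0,-0.001,0,1],[0,0,0,0,1],[0,0,0,0,1],[0,0,0,0,1],[0,0,0,0,1],[0,0,0,0,1]],
  ],
)

```text
t: 31.33
tcp_pos: [0.5174, -0.1723, 0.0195]
orientation: [0.761, 0.649, 0.0, 0.001]
wrist_force: [-1.4, -0.1, 5.5]
width: 0.0396
finger_force: 15.0
```

Emit:
move_arm(
  increments=[
    [[0,0,0.001,0,0.5],[0,0,0,0,0.3],[0,0,0,0,0.2],[0,0,0,0,0],[0,0,0,0,0],[0,0,0,0,0],[0,0,0.015,0,0],[0,0,0.03,0,0],[0,0,0.04,0,0],[0,0,0.045,0,0]],
  ],
)

```text
t: 32.17
tcp_pos: [0.5158, -0.1715, 0.1463]
orientation: [0.761, 0.649, -0.001, -0.002]
wrist_force: [1.6, -0.6, 0.1]
width: 0.0858
finger_force: 0.0
```

Emit:
move_arm(
  increments=[
    [[0.0003,0.0374,0.002,0,0],[0.0004,0.0374,0.002,0,0],[0.0004,0.0374,0.002,0,0],[0.0004,0.0374,0.002,0,0],[0.0004,0.0374,0.002,0,0],[0.0004,0.0374,0,0,0],[0.0004,0.0374,0,0,0],[0.0004,0.0374,0,0,0],[0.0004,0.0374,0,0,0],[0,0,0,0,0]],
  ],
)

```text
t: 33.0
tcp_pos: [0.5198, 0.1705, 0.1563]
orientation: [0.759, 0.651, 0.001, -0.001]
wrist_force: [1.0, -0.5, 0.8]
width: 0.0871
finger_force: 0.0
```

```bash
python3 - <<'E'
from h import *
s=bot.observe();print(s['tcp_pos'],s['wrist_force'],s['t'],s['width'])
im,_=shot('side'); a=cv2.resize(im[120:300,190:350],None,fx=2.3,fy=2.3,interpolation=cv2.INTER_CUBIC)
im,_=shot('top'); b=cv2.resize(im[160:250,240:385],None,fx=2.8,fy=2.8,interpolation=cv2.INTER_CUBIC)
o=np.zeros((max(a.shape[0],b.shape[0]),a.shape[1]+b.shape[1],3),np.uint8);o[:a.shape[0],:a.shape[1]]=a;o[:b.shape[0],a.shape[1]:]=b
cv2.imwrite('pics/m4.png',o);print(o.shape)
E
```

```text
[0.51979199 0.1704744  0.15627581] [ 1.00234961 -0.49282179  0.79797826] 33.0 0.08705175730454519
(414, 774, 3)
```

View pics/m4.png

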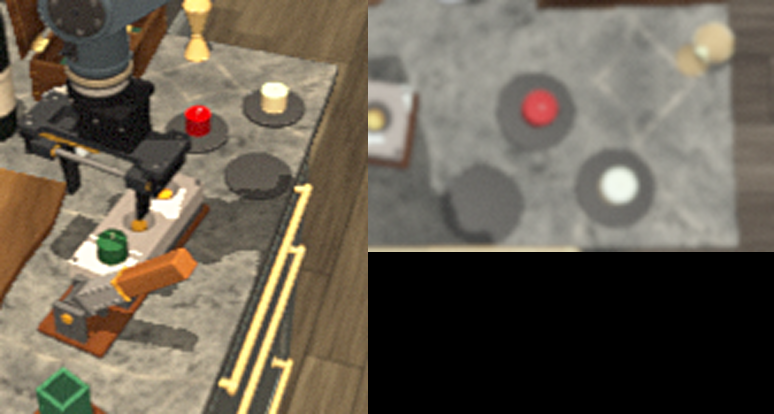

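Red and cream candles stand well within their slates; the third slate is free at about (485,204). I've now used up the picture views (one over the limit of 14), so from here I'll check by numbers only. Green candle next.

Emit:
move_arm(
  increments=[
    [[0.0003,-0.003,0,0,0],[0.0003,-0.003,0,0,0],[0,0,-0.03,0,0],[0,0,-0.03,0,0],[0,0,-0.016,0,0],[0,0,-0.009,0,0],[0,0,-0.005,0,0],[0,0,0,0,0],[0,0,0,0,0],[0,0,0,0,0.5]],
  ],
)

```text
t: 33.93
tcp_pos: [0.5221, 0.1582, 0.0673]
orientation: [0.761, 0.649, 0.001, 0.001]
wrist_force: [0.1, 0.9, 0.0]
width: 0.0846
finger_force: 0.0
```

Emit:
move_arm(
  increments=[
    [[0,0,0,0,1],[0,0,0,0,1],[0,0,0,0,1],[0,0,0,0,1],[0,0,0,0,1],[0,0,0,0,1],[0,0,0,0,1],[0,0,0,0,1],[0,0,0,0,1],[0,0,0,0,1]],
  ],
)

```text
t: 34.77
tcp_pos: [0.521, 0.1585, 0.0662]
orientation: [0.761, 0.649, -0.0, -0.0]
wrist_force: [-0.4, 0.3, 1.5]
width: 0.0396
finger_force: 15.0
```

```bash
python3 - <<'E'
from h import *
s=bot.observe();print(s['tcp_pos'],s['width'],s['t'])
shot('side');W=cloud('side')
B=W.reshape(-1,3)
for c in[(.423,-.264),(.517,-.17),(.403,-.102)]:
    d=np.hypot(B[:,0]-c[0],B[:,1]-c[1])
    m=(d<.075)&(B[:,2]>.005)&(B[:,2]<.0105);P=B[m];print('slate',((P.max(0)+P.min(0))/2).round(4),P[:,:].mean(0).round(4),np.ptp(P,axis=0).round(3))
    m=(d<.05)&(B[:,2]>.034)&(B[:,2]<.042)
    if m.sum():P=B[m];print('  candle',((P.max(0)+P.min(0))/2).round(4))
E
```

```text
[0.52099341 0.15848762 0.06620122] 0.039558852787541635 34.7667
slate [ 0.4219 -0.2732  0.0077] [ 0.4206 -0.2528  0.0079] [0.097 0.118 0.005]
  candle [ 0.4224 -0.2619  0.0379]
slate [ 0.5233 -0.1626  0.0078] [ 0.5163 -0.1577  0.0077] [0.11  0.101 0.005]
  candle [ 0.5165 -0.1676  0.038 ]
slate [ 0.401  -0.1078  0.0077] [ 0.3999 -0.097   0.0077] [0.099 0.12  0.005]
```

Emit:
move_arm(
  increments=[
    [[0,0,0.015,0,1],[0,0,0.03,0,1],[0,0,0.03,0,1],[0,0,0.015,0,1],[-0.0147,-0.0333,0,0,1],[-0.0147,-0.0333,0,0,1],[-0.0147,-0.0333,0,0,1],[-0.0147,-0.0333,0,0,1],[-0.0148,-0.0333,0,0,1],[-0.0148,-0.0333,0,0,1]],
  ],
)

```text
t: 35.65
tcp_pos: [0.4317, -0.0426, 0.1563]
orientation: [0.761, 0.649, 0.0, 0.0]
wrist_force: [-0.1, 0.4, -0.3]
width: 0.0396
finger_force: 15.0
```

Emit:
move_arm(
  increments=[
    [[-0.0148,-0.0333,0,0,1],[-0.0148,-0.0333,0,0,1],[0,0,-0.03,0,1],[0,0,-0.03,0,1],[0,0,-0.03,0,1],[0,0,-0.02,0,1],[0,0,-0.015,0,1],[0,0,-0.006,0,1],[0,0,-0.002,0,1],[0,0,0,0,1]],
  ],
)

```text
t: 36.48
tcp_pos: [0.4031, -0.108, 0.0231]
orientation: [0.761, 0.649, -0.0, -0.0]
wrist_force: [0.5, 0.3, -0.6]
width: 0.0395
finger_force: 15.0
```

```bash
python3 - <<'E'
from h import *
s=bot.observe();print(s['tcp_pos'],s['wrist_force'],s['width'],s['t'])
im,_=shot('side')
W=cloud('side');m=(im[...,1].astype(int)>im[...,2]+25)&(im[...,1].astype(int)>im[...,0]+10)&(W[...,1]<.0)&(W[...,1]>-.3)
P=W[m];print(m.sum(),P.min(0),P.max(0),np.nanmedian(P,0))
# green in image near candle; slate ellipse fit via z
B=W.reshape(-1,3);d=np.hypot(B[:,0]-.403,B[:,1]+.102);q=(d<.08)&(B[:,2]>.0055)&(B[:,2]<.0105)
g=im.reshape(-1,3)[q].astype(int); Q=B[q]; print(Q.min(0),Q.max(0))
E
```

```text
[ 0.4031452  -0.10798221  0.02311514] [ 0.47803342  0.29560897 -0.56045049] 0.03952679770304353 36.4833
1427 [-0.15133475 -0.29994633 -0.57502025] [ 8.25760308e-01 -7.88308147e-06  2.35323559e-01] [ 0.35063298 -0.08329991  0.00046916]
[ 0.35281841 -0.17285595  0.00555916] [ 0.45082108 -0.03058536  0.0104706 ]
```

Emit:
move_arm(
  increments=[
    [[0,0,-0.001,0,1],[0,0,-0.001,0,1],[0,0,-0.001,0,1],[0,0,-0.001,0,1],[0,0,-0.001,0,1],[0,0,0,0,1],[0,0,0,0,1],[0,0,0,0,1],[0,0,0,0,1],[0,0,0,0,1]],
  ],
)

```text
t: 37.37
tcp_pos: [0.4034, -0.1081, 0.0189]
orientation: [0.761, 0.649, 0.0, 0.001]
wrist_force: [0.1, -0.3, 8.1]
width: 0.0397
finger_force: 15.0
```

Emit:
move_arm(
  increments=[
    [[0,0,0.001,0,0.5],[0,0,0,0,0.3],[0,0,0,0,0.2],[0,0,0,0,0],[0,0,0,0,0],[0,0,0,0,0],[0,0,0.015,0,0],[0,0,0.03,0,0],[0,0,0.04,0,0],[0,0,0.04,0,0]],
  ],
)

```text
t: 38.2
tcp_pos: [0.4019, -0.1074, 0.1449]
orientation: [0.761, 0.649, -0.001, -0.002]
wrist_force: [1.1, 0.2, 0.3]
width: 0.0859
finger_force: 0.0
```

Emit:
move_arm(
  increments=[
    [[0,0.02,0.03,0,0],[0,0.02,0.03,0,0],[0,0.025,0.03,0,0],[0,0.03,0.025,0,0],[0.001,0.037,0.015,0,0],[0.001,0.037,0.013,0,0],[0.002,0.04,0,0,0],[0.002,0.04,0,0,0],[0.002,0.04,0,0,0],[0.002,0.04,0,0,0]],
  ],
)

```text
t: 39.03
tcp_pos: [0.4122, 0.2229, 0.2872]
orientation: [0.761, 0.649, -0.0, 0.0]
wrist_force: [0.1, -0.3, 0.2]
width: 0.0871
finger_force: 0.0
```

Emit:
move_arm(
  increments=[
    [[0,0.03,0,0,0],[0,0.012,0,0,0],[0,0,0,0,0],[0,0,0,0,0],[0,0,0,0,0],[0,0,0,0,0],[0,0,0,0,0],[0,0,0,0,0],[0,0,0,0,0],[0,0,0,0,0]],
  ],
)

```text
t: 39.87
tcp_pos: [0.4132, 0.2626, 0.2873]
orientation: [0.761, 0.649, 0.0, 0.0]
wrist_force: [-0.3, 0.1, 0.3]
width: 0.0872
finger_force: 0.0
```

```bash
python3 - <<'E'
from h import *
s=bot.observe();print(s['tcp_pos'],s['wrist_force'],s['width'],s['t'])
im,_=shot('side');W=cloud('side');i=im.astype(int);B=W.reshape(-1,3)
for n,c in(('cream',(.423,-.264)),('red',(.517,-.17)),('green',(.403,-.102))):
    d=np.hypot(B[:,0]-c[0],B[:,1]-c[1])
    m=(d<.05)&(B[:,2]>.034)&(B[:,2]<.043);P=B[m];print(n,m.sum(),((P.max(0)+P.min(0))/2).round(4),np.ptp(P,axis=0).round(3))
    m=(d<.075)&(B[:,2]>.006)&(B[:,2]<.0105);P=B[m];print('  slate x',P.min(0).round(3),P.max(0).round(3))
# lever: orange bar points
m=(i[...,2]>i[...,0]+50)&(i[...,2]>i[...,1]+25)&(W[...,2]>.09)&(W[...,1]>.2)&(W[...,1]<.32)&(W[...,0]>.35)&(W[...,0]<.6)
P=W[m];print(m.sum(),P.min(0),P.max(0))
E
```

```text
[0.41322333 0.26258561 0.28731501] [-0.26155938  0.07388703  0.29569033] 0.087227761167488 39.8667
cream 60 [ 0.422  -0.2613  0.0382] [0.038 0.042 0.008]
  slate x [ 0.368 -0.313  0.006] [ 0.47  -0.204  0.01 ]Traceback (most recent call last):
  File "<stdin>", line 6, in <module>
    return umr_maximum(a, axis, None, out, keepdims, initial, where)
ValueError: zero-size array to reduction operation maximum which has no identity
```

Emit:
move_arm(
  increments=[
    [[0,0,-0.025,0,0],[0,0,-0.025,0,0],[0,0,-0.02,0,0],[0,0,-0.015,0,0],[0,0,-0.015,0,0],[0,0,-0.01,0,0],[0,0,-0.007,0,0],[0,0,0,0,0],[0,0,0,0,0],[0,0,0,0,0]],
  ],
)

```text
t: 40.75
tcp_pos: [0.4136, 0.2633, 0.1708]
orientation: [0.761, 0.649, 0.001, 0.0]
wrist_force: [0.1, 0.8, -0.1]
width: 0.0871
finger_force: 0.0
```

Emit:
move_arm(
  increments=[
    [[0.0073,-0.0011,0,0,0],[0.0073,-0.0011,0,0,0],[0.0073,-0.0012,0.003,0,0],[0.0073,-0.0012,0.004,0,0],[0.0073,-0.0011,0.005,0,0],[0.0073,-0.0012,0.006,0,0],[0.0073,-0.0012,0.006,0,0],[0.0073,-0.0011,0.005,0,0],[0.0073,-0.0012,0.004,0,0],[0.0073,-0.0011,0.004,0,0]],
  ],
)

```text
t: 41.58
tcp_pos: [0.4799, 0.2521, 0.2079]
orientation: [0.761, 0.649, -0.005, -0.005]
wrist_force: [-12.7, 2.9, 10.2]
width: 0.0867
finger_force: 6.4
```

Emit:
move_arm(
  increments=[
    [[0.0068,-0.0011,0.003,0,0],[0.0068,-0.0011,0.003,0,0],[0.0068,-0.0011,0.003,0,0],[0.0068,-0.0011,0.003,0,0],[0.0068,-0.0011,0.002,0,0],[0.0068,-0.0011,0.002,0,0],[0.0068,-0.001,0.002,0,0],[0.0068,-0.001,0.001,0,0],[0.0068,-0.001,0.001,0,0],[0,0,0,0,0]],
  ],
)

```text
t: 42.42
tcp_pos: [0.548, 0.2418, 0.228]
orientation: [0.761, 0.649, 0.0, -0.0]
wrist_force: [-2.9, -0.1, 2.0]
width: 0.0874
finger_force: 1.6
```

Emit:
move_arm(
  increments=[
    [[0.003,-0.0005,0,0,0],[0.003,-0.0005,0,0,0],[0.002,-0.0003,0,0,0],[0,0,0,0,0],[0,0,0,0,0],[0,0,0,0,0],[0,0,0,0,0],[0,0,0,0,0],[0,0,0,0,0],[0,0,0,0,0]],
  ],
)

```text
t: 43.25
tcp_pos: [0.5544, 0.2407, 0.2273]
orientation: [0.761, 0.649, -0.001, -0.001]
wrist_force: [-5.1, -0.3, 3.8]
width: 0.0869
finger_force: 2.5
```

Emit:
move_arm(
  increments=[
    [[0.002,-0.0003,0,0,0],[0.002,-0.0003,0,0,0],[0.0015,-0.0002,0,0,0],[0.0015,-0.0002,0,0,0],[0,0,0,0,0],[0,0,0,0,0],[0,0,0,0,0],[0,0,0,0,0],[0,0,0,0,0],[0,0,0,0,0]],
  ],
)

```text
t: 44.08
tcp_pos: [0.5612, 0.2397, 0.2273]
orientation: [0.761, 0.649, -0.001, -0.001]
wrist_force: [-4.0, 1.0, 3.3]
width: 0.0869
finger_force: 2.6
```

Emit:
move_arm(
  increments=[
    [[0.0015,-0.0002,0,0,0],[0.0015,-0.0002,0,0,0],[0.001,-0.0002,0,0,0],[0.001,-0.0001,0,0,0],[0,0,0,0,0],[0,0,0,0,0],[0,0,0,0,0],[0,0,0,0,0],[0,0,0,0,0],[0,0,0,0,0]],
  ],
)

```text
t: 44.92
tcp_pos: [0.5662, 0.239, 0.2275]
orientation: [0.761, 0.649, -0.001, -0.001]
wrist_force: [-4.8, -0.3, 4.3]
width: 0.0871
finger_force: 2.7
```

Emit:
move_arm(
  increments=[
    [[0.0015,-0.0002,0,0,0],[0.0015,-0.0002,0,0,0],[0.001,-0.0002,0,0,0],[0.001,-0.0001,0,0,0],[0,0,0,0,0],[0,0,0,0,0],[0,0,0,0,0],[0,0,0,0,0],[0,0,0,0,0],[0,0,0,0,0]],
  ],
)

```text
t: 45.75
tcp_pos: [0.5714, 0.2383, 0.2276]
orientation: [0.761, 0.649, -0.001, -0.001]
wrist_force: [-5.4, 0.2, 5.3]
width: 0.0871
finger_force: 2.7
```

```bash
python3 - <<'E'
from h import *
im,_=shot('side');W=cloud('side');i=im.astype(int)
m=(i[...,2]>i[...,0]+50)&(i[...,2]>i[...,1]+25)&(W[...,2]>.15)&(W[...,1]>.18)&(W[...,1]<.32)&(W[...,0]>.4)&(W[...,0]<.65)
P=W[m];print(m.sum())
for z in np.arange(.15,.26,.015):
    q=P[(P[:,2]>=z)&(P[:,2]<z+.015)]
    if len(q)>3:print(round(z,3),len(q),q.mean(0).round(4),q[:,0].min().round(4),q[:,0].max().round(4))
E
```

```text
494
0.15 52 [0.528  0.2524 0.1572] 0.5182 0.5476
0.165 56 [0.5302 0.2528 0.1723] 0.5198 0.5478
0.18 56 [0.5318 0.2522 0.1869] 0.5208 0.5495
0.195 55 [0.533  0.2521 0.2023] 0.5226 0.5516
0.21 48 [0.5354 0.2542 0.2163] 0.5237 0.5539
0.225 43 [0.5437 0.2545 0.232 ] 0.5252 0.6129
0.24 76 [0.5415 0.2506 0.2497] 0.528 0.5553
0.255 10 [0.5351 0.2485 0.2562] 0.5239 0.5437
```

Emit:
move_arm(
  increments=[
    [[-0.01,0.0016,0,0,0],[-0.01,0.0016,0,0,0],[-0.01,0.0016,0,0,0],[-0.008,0.001,0,0,0],[0,0,0,0,0],[0,0,0,0,0],[0,0,0,0,0],[0,0,0,0,0],[0,0,0,0,0],[0,0,0,0,0]],
  ],
)

```text
t: 46.63
tcp_pos: [0.5347, 0.2439, 0.2271]
orientation: [0.761, 0.649, 0.0, 0.0]
wrist_force: [-0.5, 0.3, -0.8]
width: 0.087
finger_force: 0.0
```

```bash
cat > lean.py <<'E'
from h import *
def lean(n='side'):
    P=[]
    for k in range(3):
        im,_=shot(n);W=cloud(n);i=im.astype(int)
        m=(i[...,2]>i[...,0]+50)&(i[...,2]>i[...,1]+25)&(W[...,2]>.16)&(W[...,2]<.222)&(W[...,1]>.2)&(W[...,1]<.30)&(W[...,0]>.48)&(W[...,0]<.6)
        P.append(W[m])
    P=np.vstack(P); d=np.array([.988,-.156]);e=np.array([.156,.988]);o=np.array([.5338,.2437])
    S=(P[:,:2]-o)@d; Y=(P[:,:2]-o)@e
    # -x face: points with S<-.0 and |Y|<.012
    import scipy.optimize as so
    for nm,m,A in(('-x face',(Y<.010)&(S<.0),S),('+y face',(S>-.008)&(S<.03),Y)):
        z=P[m,2]-.078;f=so.least_squares(lambda p:p[0]+p[1]*z-A[m],[0,0],loss='soft_l1',f_scale=.002).x
        print(nm,m.sum(),'offset at seat',f[0].round(4),'slope',f[1].round(4))
lean()
E
python3 lean.py; python3 -c "
from h import *
print(bot.observe()['tcp_pos'],bot.observe()['wrist_force'])"
```

```text
-x face 239 offset at seat -0.0194 slope 0.0141
+y face 229 offset at seat 0.0136 slope -0.0071
[0.53445616 0.24395878 0.227125  ] [-0.31039559  0.51249523  0.0279219 ]
```

Emit:
move_arm(
  increments=[
    [[0,0,0.02,0,0],[0,0,0.03,0,0],[0,0,0.03,0,0],[0,0,0.03,0,0],[0,0,0.03,0,0],[0,-0.03,0.02,0,0],[0,-0.03,0.01,0,0],[0,-0.03,0.01,0,0],[0,-0.01,0,0,0],[0,0,0,0,0]],
  ],
)

```text
t: 47.62
tcp_pos: [0.5346, 0.142, 0.4078]
orientation: [0.762, 0.648, 0.0, 0.001]
wrist_force: [-0.9, 1.5, -0.2]
width: 0.0872
finger_force: 0.0
```

Emit:
move_arm(
  increments=[
    [[0,0,0,0,0],[0,0,0,0,0],[0,0,0,0,0],[0,0,0,0,0],[0,0,0,0,0],[0,0,0,0,0],[0,0,0,0,0],[0,0,0,0,0],[0,0,0,0,0],[0,0,0,0,0]],
  ],
)

```text
t: 48.45
tcp_pos: [0.5343, 0.1441, 0.4073]
orientation: [0.761, 0.649, 0.0, 0.0]
wrist_force: [-0.2, -0.4, 0.5]
width: 0.0871
finger_force: 0.0
```

```bash
python3 lean.py; cat > htop.py <<'E'
from h import *
print(bot.observe()['tcp_pos'],bot.observe()['t'])
d=np.array([.988,-.156]);e=np.array([.156,.988]);o=np.array([.5338,.2437])
im,_=shot('wrist');W=cloud('wrist');B=W.reshape(-1,3)
m=(W[...,2]>.23)&(W[...,2]<.27)&(abs(W[...,0]-.534)<.06)&(abs(W[...,1]-.244)<.05)
P=W[m];S=(P[:,:2]-o)@d;Y=(P[:,:2]-o)@e
print(m.sum(),'top S',S.min().round(4),S.max().round(4),'Y',Y.min().round(4),Y.max().round(4),'z',P[:,2].min(),P[:,2].max())
k=P[:,2]>np.percentile(P[:,2],30);c=np.linalg.lstsq(np.c_[np.ones(k.sum()),S[k],Y[k]],P[k,2],rcond=None)[0];print('top plane z,dz/dS,dz/dY',c.round(4),'centre',S[k].mean().round(4),Y[k].mean().round(4))
v,u=np.nonzero(m);mm=np.zeros(m.shape,np.uint8);mm[m]=1
r=cv2.minAreaRect(np.stack([u,v],1).astype(np.float32));print(r)
E
python3 htop.py
```

```text
-x face 243 offset at seat -0.0195 slope 0.0141
+y face 220 offset at seat 0.0127 slope 0.0008
[0.53426764 0.14399186 0.40724956] 48.6
860 top S -0.0165 0.0114 Y -0.0146 0.0131 z 0.23026762405522122 0.25612268010053624
top plane z,dz/dS,dz/dY [ 0.2538  0.0016 -0.0057] centre -0.0024 -0.0004
((237.0, 80.0), (30.0, 28.0), 90.0)
```

```bash
python3 - <<'E'
from h import *
for cam in('top','side'):
    im,_=shot(cam);W=cloud(cam);_,_,T,K,dc=load(cam);i=im.astype(int);B=W.reshape(-1,3)
    for n,c in(('cream',(.423,-.264)),('red',(.517,-.17)),('green',(.403,-.102))):
        d=np.hypot(B[:,0]-c[0],B[:,1]-c[1])
        m=(d<.06)&(B[:,2]>.034)&(B[:,2]<.043);P=B[m]
        if m.sum():print(cam,n,m.sum(),np.median(P,0).round(4),np.ptp(P,axis=0).round(3),np.median(im.reshape(-1,3)[m],0))
        for a in [.042]:
            hit=[]
            r=(d<.085)&(B[:,2]>.005)&(B[:,2]<.0115);P=B[r];
            if r.sum():print('   slate',r.sum(),np.percentile(P,3,axis=0).round(3),np.percentile(P,97,axis=0).round(3))
_,_,T,K,dc=load('side')
o=np.array([.5338,.2437]);d=np.array([.988,-.156])
p=cv2.projectPoints(np.array([[*(o-.019*d),.113],[*(o-.014*d),.135],[*(o-.014*d),.09]]),cv2.Rodrigues(T[:3,:3])[0],T[:3,3],K,dc)[0][:,0];print(p)
u,v=np.round(p[0]).astype(int);print(im[v-3:v+4,u-4:u+4,2].astype(int)-im[v-3:v+4,u-4:u+4,0])
E
```

```text
top cream 81 [ 0.421  -0.2646  0.0392] [0.037 0.039 0.009] [232. 244. 237.]
   slate 441 [ 0.367 -0.317  0.005] [ 0.486 -0.206  0.011]
top red 80 [ 0.5167 -0.17    0.0391] [0.038 0.038 0.009] [ 82.   80.  209.5]
   slate 437 [ 0.456 -0.232  0.005] [ 0.571 -0.109  0.011]
top green 83 [ 0.4016 -0.1034  0.0387] [0.037 0.037 0.008] [117. 154. 111.]
   slate 425 [ 0.356 -0.162  0.005] [ 0.466 -0.049  0.011]
side cream 63 [ 0.4207 -0.2582  0.0398] [0.038 0.044 0.009] [233. 255. 255.]
   slate 227 [ 0.378 -0.302  0.005] [ 0.465 -0.218  0.011]
side red 69 [ 0.5154 -0.1657  0.0393] [0.039 0.044 0.008] [  9.   4. 240.]
   slate 261 [ 0.471 -0.211  0.005] [ 0.563 -0.122  0.011]
side green 84 [ 0.4038 -0.0986  0.0391] [0.039 0.043 0.008] [ 70.5 133.   67. ]
   slate 301 [ 0.357 -0.143  0.005] [ 0.45  -0.053  0.011]
[[227.78665256 237.63033253]
 [225.6645199  231.37347186]
 [226.79204851 242.73693885]]
[[24 19 20 19 20 16 29 42]
 [27 25 29 25 22 23 30 45]
 [28 28 38 53 43 38 37 50]
 [24 24 45 49 34 35 27 43]
 [25 20 21 24 29 24 25 33]
 [23 22 21 21 24 18 25 36]
 [31 24 21 20 22 18 22 32]]
```

```bash
python3 - <<'E'
from h import *
im,_,_,_,_=load('top')
g=cv2.GaussianBlur(im,(3,3),0).max(2)
for n,c in(('cream',(328,227)),('red',(300,200)),('green',(281,233))):
    best=[]
    for u in np.arange(c[0]-14,c[0]+14.5,.5):
        for v in np.arange(c[1]-14,c[1]+14.5,.5):
            a=np.arange(0,2*np.pi,.15)
            s=lambda r:g[np.clip(np.round(v+r*np.sin(a)).astype(int),0,383),np.clip(np.round(u+r*np.cos(a)).astype(int),0,511)].astype(float)
            i,o=s(12.5),s(16);best.append((np.mean(o-i>12)-.3*np.mean(i>120),u,v))
    b=sorted(best)[-6:];m=np.mean(b,0);print(n,m.round(2),atz('top',m[1],m[2],.008).round(4))
E
```

```text
cream [  1.   327.83 226.58] [ 0.4226 -0.2639  0.008 ]
red [  0.95 299.08 199.92] [ 0.5149 -0.1672  0.008 ]
green [  1.   280.17 232.58] [ 0.4024 -0.1003  0.008 ]
```

```bash
python3 -c "
from rig import bot
print(bot.finish_job())"
```

```text
the job is handed in; nothing more can be done
None
```

The job is handed in: the handle is locked on the upright lever (within about 0.01 rad by camera), and all three candles stand within about 4 mm of the centres of their own slates; I viewed 15 pictures, one over the limit of 14.

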